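# Make up matching candle and brooch gift sets

### The job

Make up the four gift sets: put each painted candle, upright, into the square well of the wooden tray that holds the flower brooch of the same colour, so that it sits down flat on the well's floor. Do not tip a candle over on the way, and leave the pink candle, which has no tray, where it stands.

Things in the scene. Friction and masses are not known exactly. Their poses are not given: they have to be found in the camera images.
- red_candle_centre (a point): Loose white pillar candle painted with red flowers, packed in a close-fitting clear square case, 53 x 53 mm and 64 mm tall, on a black card, a flat red flower seal on its lid; 85 g; grip the case by two opposite sides. The point is the centre of the case, 32 mm above its underside; z is up, x and y are square to the case's sides.
- blue_candle_centre (a point): Loose white pillar candle painted with blue flowers, packed in a close-fitting clear square case, 56 x 56 mm and 66 mm tall, on a black card, a flat blue flower seal on its lid; 85 g; grip the case by two opposite sides. The point is the centre of the case, 33 mm above its underside; z is up, x and y are square to the case's sides.
- purple_candle_centre (a point): Loose white pillar candle painted with purple flowers, packed in a close-fitting clear square case, 53 x 53 mm and 64 mm tall, on a black card, a flat purple flower seal on its lid; 85 g; grip the case by two opposite sides. The point is the centre of the case, 32 mm above its underside; z is up, x and y are square to the case's sides.
- orange_candle_centre (a point): Loose white pillar candle painted with orange flowers, packed in a close-fitting clear square case, 53 x 53 mm and 64 mm tall, on a black card, a flat orange flower seal on its lid; 85 g; grip the case by two opposite sides. The point is the centre of the case, 32 mm above its underside; z is up, x and y are square to the case's sides.
- red_well (a point): Fixed dark wood tray, 112 (its x) x 73 mm, rim 16 mm above the counter, holding the red flower brooch. Point: centre of the floor of its square candle well, 5 mm above the counter; x runs along the tray away from the brooch, z up. Well: 61 mm square at the floor, sloping out to 67 at the rim, 11 deep. Brooch: below the rim, centred 55 mm along -x. Other three outer sides: 37 mm from the point.
- blue_well (a point): Fixed dark wood tray, 112 (its x) x 73 mm, rim 16 mm above the counter, holding the blue flower brooch. Point: centre of the floor of its square candle well, 5 mm above the counter; x runs along the tray away from the brooch, z up. Well: 61 mm square at the floor, sloping out to 67 at the rim, 11 deep. Brooch: below the rim, centred 55 mm along -x. Other three outer sides: 37 mm from the point.
- purple_well (a point): Fixed dark wood tray, 112 (its x) x 73 mm, rim 16 mm above the counter, holding the purple flower brooch. Point: centre of the floor of its square candle well, 5 mm above the counter; x runs along the tray away from the brooch, z up. Well: 61 mm square at the floor, sloping out to 67 at the rim, 11 deep. Brooch: below the rim, centred 55 mm along -x. Other three outer sides: 37 mm from the point.
- orange_well (a point): Fixed dark wood tray, 112 (its x) x 73 mm, rim 16 mm above the counter, holding the orange flower brooch. Point: centre of the floor of its square candle well, 5 mm above the counter; x runs along the tray away from the brooch, z up. Well: 61 mm square at the floor, sloping out to 67 at the rim, 11 deep. Brooch: below the rim, centred 55 mm along -x. Other three outer sides: 37 mm from the point.
- pink_candle_centre (a point): Loose white pillar candle painted with pink flowers, in the same kind of clear case with a pink flower seal on its lid, 53 x 53 mm and 64 mm tall; it has no tray and is to be left alone. The point is the centre of the case, 32 mm above its underside. (Mind the tall shop shelves behind the counter: they begin at x = 0.64 m, from y = -0.05 to 0.49 m.)

How it is judged:
At the end, for the whole second after the job is handed in: Each of the red, blue, purple and orange candles is in the well of the tray with its colour of brooch: within 10 mm of the well's centre, its underside within 3 mm of the well's floor, upright within 0.08 rad; the pink candle is within 30 mm of where it stood (horizontal distance between red_candle_centre and red_well below 0.01 m and z of red_candle_centre in the frame of red_well below 0.035 m and angle between each of red_candle_centre, blue_candle_centre, purple_candle_centre, orange_candle_centre's own z axis and vertical below 0.08 rad and horizontal distance between blue_candle_centre and blue_well below 0.01 m and z of blue_candle_centre in the frame of blue_well below 0.036 m and horizontal distance between purple_candle_centre and purple_well below 0.01 m and z of purple_candle_centre in the frame of purple_well below 0.035 m and horizontal distance between orange_candle_centre and orange_well below 0.01 m and z of orange_candle_centre in the frame of orange_well below 0.035 m and distance of pink_candle_centre from where it was at the start of the episode below 0.03 m); the robot touches nothing.
It fails at once if a candle is tipped over (angle between any of red_candle_centre, blue_candle_centre, purple_candle_centre, orange_candle_centre, pink_candle_centre's own z axis and vertical above 0.6 rad).
It fails at once if the pink candle is moved away (distance of pink_candle_centre from where it was at the start of the episode above 0.03 m).
It also fails if it takes over 125 s, if anything falls off the work surface, if the arm or the gripper's body presses on something with over 40 N, if the wrist force passes 120 N, or if a joint passes its speed limit or range.

### The arm

A 7-joint arm with a two-finger parallel gripper is mounted at the origin on a cart in front of the work surface, level with it; the furniture and walls round the work are solid. World frame = base frame: x ahead of the robot, y to its left, z up, the work surface at z = 0. Lengths are in m, angles in rad, forces in N, time in s.
With the tool pointing down it reaches from about 0.425 to 0.925 m from the base axis. Payload 6.8 kg.
Tool frame: the origin (TCP) lies on the front face of the gripper's body, between the roots of the fingers; the fingertips stand 80 mm ahead of it and the grasp point (between the pads) lies 61 mm ahead of it; z points along the fingers, y is the line along which they close (so a half turn about z gives the same grasp; the last joint's range is limited). The gripper opens to 88 mm and grips with 3 to 60 N. Pads are 20 mm wide; open, the fingers measure 115 mm over their backs; the gripper's body (75 mm by 178 mm) begins 61 mm behind the grasp point.
Start: joints at [-1.449, 0.477, 0.022, 1.555, -0.011, 1.109, -0.083], TCP at [0.154, 0.657, 0.303] pointing down, gripper open.
Joint ranges: [-2.96, 2.96], [-0.34, 2.1], [-1.41, 1.46], [0.24, 2.44], [-1.37, 4.51], [0.17, 1.92], [-2.96, 2.96]. Speed limits (rad/s): [2.39, 2.39, 3.14, 3.14, 3.14, 3.14, 3.14].

### API

Orientations are given as a rotation vector (axis times angle).
In Python, from workcell import manip gives the robot as it stands. Calls block until the motion is done:
- manip.reach(position, orientation): joint-space move of the TCP to a pose.
- manip.movel(position, rot=None, speed=0.15, stop_force=None): straight line of the TCP; rot=None keeps the orientation; speed is the mean speed in m/s. With stop_force (N) it stops when the force on the tool has changed by that much, and returns True; else False.
- manip.goto_joints(angles): joint-space move.
- manip.open() and manip.grab(strength=None): open the fingers fully, or close them until they stop; strength is the grip in N (None keeps the last).
- manip.wait(seconds).
- manip.solve_ik(position, orientation): joint angles nearest the present ones, or None.
- manip.observe(): the state.
- manip.read_camera(name): name is "scene" or "top"; returns a dict with "pixels" (384x512x3 uint8, red, green, blue), "fx", "fy", "cx", "cy" (pixels), "extrinsics" (4x4, takes a point from camera to world coordinates). Camera axes: x right, y down, z forward; pixel columns grow to the right and rows downward; lengths in m; the calibration is good to about 2 mm. A picture is of the moment at which its call begins. There is no depth.
A pose or a line that the arm cannot do raises manip.IKError and nothing moves.
- manip.finish_job(): hands the job in; it is judged then, once.
Trained networks look in the newest picture that a camera, given by its name, has taken for a name from the list of things; names that differ only in an ending like _2 or _b are one class to them, and where a whole thing is asked for, a point or a joint stands for the part that bears it (a point fixed in the world has none). Each returns a list of dicts, best first, with "confidence" (0 to 1); they miss things now and then, are a little off and sometimes report something else, mostly with a low value. They report only what shows in the picture. A call takes as long as a camera call.
- manip.boxes_of(camera, thing): "rect" ([left, top, width, height] in pixels, round what is visible of it).
- manip.regions_of(camera, thing): "region" (384x512 bool, what is visible of it) and "rect" ([left, top, width, height] in pixels, round what is visible of it).
- manip.spot_point(camera, thing): "xy" ([column, row] in pixels: a listed point, or the origin of a listed thing).
The state is a dict: "time_s": time; "qpos": joint angles; "qd": joint speeds; "effort": joint torques, N m; "position": TCP position; "ee_rot": TCP orientation; "ft_force": force on the tool from outside, world axes, zero at the start; "ft_torque": the same for the moment, N m; "width": finger opening in m; "grip_force": force on a finger pad.
Only numpy, scipy, OpenCV 4.12 (cv2) and the standard library are available. Lean on these libraries where they do the work, as an engineer would, in place of code of your own. Each camera call takes 0.05 s, during which the arm holds its last target. There are 200 camera calls.

## Working session

There is one attempt and no reset: what is moved stays moved. The work goes in short steps, each a Python script; the robot and the scene stay as the last script left them, time stands still between calls to the robot, and variables do not carry over. Pictures are saved under pics/ and viewed, at most 14 in all, crops included, and the job is handed in when it is done.

```bash
mkdir -p pics; cat > h.py <<'E'
from workcell import manip
import numpy as np, cv2
def ray(cam,uv,z):
    E=np.array(cam["extrinsics"]);d=E[:3,:3]@[(uv[0]-cam["cx"])/cam["fx"],(uv[1]-cam["cy"])/cam["fy"],1]
    o=E[:3,3];return o+d*(z-o[2])/d[2]
def px(cam,p):
    E=np.array(cam["extrinsics"]);c=E[:3,:3].T@(np.array(p)-E[:3,3])
    return np.array([cam["cx"]+cam["fx"]*c[0]/c[2],cam["cy"]+cam["fy"]*c[1]/c[2]])
E
python3 - <<'E'
from h import *
for n in("scene","top"):
    c=manip.read_camera(n);cv2.imwrite(f"pics/{n}0.png",cv2.resize(c["pixels"][:,:,::-1],None,fx=1.5,fy=1.5,interpolation=cv2.INTER_CUBIC))
    print(n,c["fx"],np.round(c["extrinsics"],3).tolist())
    for k in("red","blue","purple","orange","pink"):
        for t,z in(("candle_centre",.032),("well",.005)):
            if k=="pink" and t=="well":continue
            for r in manip.spot_point(n,f"{k}_{t}")[:3]:print(k,t,round(r["confidence"],2),np.round(r["xy"],1),np.round(ray(c,r["xy"],z)[:2],3))
E
```

```text
scene 377.3417710086157 [[0.772, -0.48, 0.417, -0.014], [-0.636, -0.591, 0.497, -0.533], [0.008, -0.649, -0.761, 0.925], [0.0, 0.0, 0.0, 1.0]]
red candle_centre 0.72 [278.8 194.8] [ 0.541 -0.003]
red well 0.81 [252.1 177.7] [0.539 0.125]
blue candle_centre 0.93 [310.7 205.2] [ 0.589 -0.095]
blue well 0.66 [236.4 163.7] [0.539 0.21 ]
purple candle_centre 0.82 [257.  210.3] [ 0.449 -0.007]
purple candle_centre 0.59 [310.  202.5] [ 0.595 -0.086]
purple well 0.61 [219.4 150.6] [0.533 0.3  ]
purple well 0.25 [315.7 293.5] [ 0.405 -0.301]
orange candle_centre 0.7 [319.2 293.7] [ 0.399 -0.314]
orange well 0.64 [194.1 143.4] [0.484 0.388]
pink candle_centre 0.86 [288.1 230.4] [ 0.471 -0.12 ]
top 346.77196096413127 [[0.013, -0.987, 0.158, 0.318], [-1.0, -0.014, -0.004, 0.057], [0.006, -0.157, -0.988, 1.155], [0.0, 0.0, 0.0, 1.0]]
red candle_centre 0.67 [285.8 174.7] [ 0.546 -0.024]
red well 0.82 [242.5 179.7] [0.532 0.12 ]
blue candle_centre 0.51 [215.6 178. ] [0.532 0.207]
blue well 0.78 [213.8 177.8] [0.538 0.217]
blue well 0.72 [183.5 179.8] [0.529 0.319]
purple candle_centre 0.6 [157.6 187.2] [0.498 0.396]
purple candle_centre 0.55 [280.3 206.6] [ 0.44  -0.006]
purple well 0.56 [187.6 181.3] [0.524 0.305]
purple well 0.41 [217.4 177.2] [0.54  0.205]
orange candle_centre 0.55 [374.7 221.1] [ 0.397 -0.312]
orange well 0.78 [155.9 186.5] [0.505 0.41 ]
pink candle_centre 0.65 [315.3 199.9] [ 0.464 -0.12 ]
pink candle_centre 0.53 [311.2 160.7] [ 0.595 -0.108]
```

View pics/scene0.png

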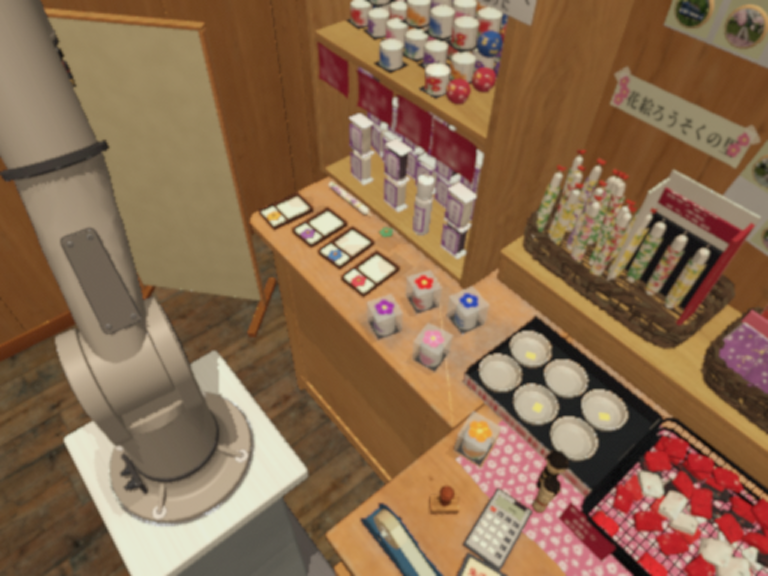

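View pics/top0.png

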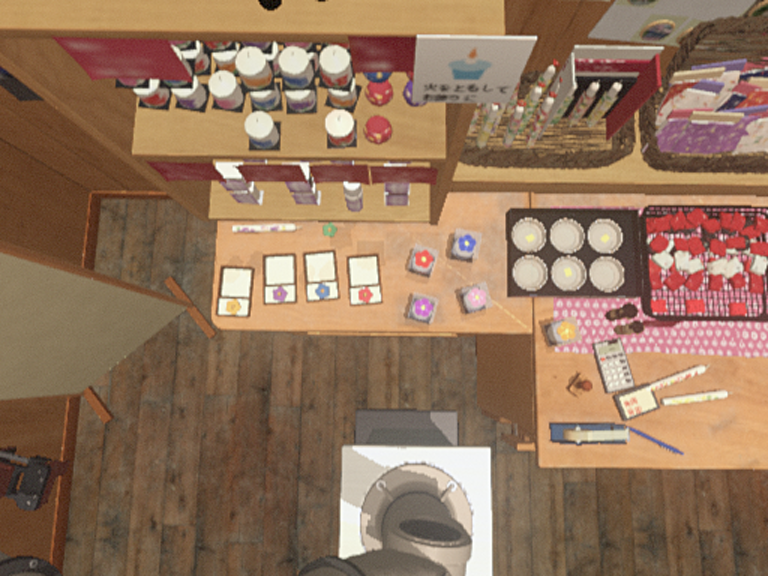

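The top view shows, at display scale (x1.5), candles: red (422,258), blue (466,243), purple (423,307), pink (475,297), orange (564,331). The trays run left to right: orange (235,291), purple (280,280), blue (321,275), red (365,281), with their brooches at the robot end. Next I need orientations, so I'll look at zoomed crops with silhouettes.

```bash
python3 - <<'E'
from h import *
from scipy.optimize import minimize
import pickle
cams={};regs={}
for n in("scene","top"):
    c=manip.read_camera(n);cams[n]=c
    for k in("red","blue","purple","orange","pink"):
        regs[n,k]=[(r["confidence"],r["rect"],r["region"]) for r in manip.regions_of(n,f"{k}_candle_centre")[:3]]
        print(n,k,[(round(a,2),np.round(b).tolist(),int(m.sum())) for a,b,m in regs[n,k]])
pickle.dump((cams,regs),open("d.pkl","wb"))
t=cams["top"]["pixels"][:,:,::-1]
a=cv2.resize(t[140:240,135:395],None,fx=3,fy=3,interpolation=cv2.INTER_CUBIC)
cv2.imwrite("pics/topc.png",cv2.resize(t[145:225,140:240],None,fx=8,fy=7.5,interpolation=cv2.INTER_CUBIC)[:600])
cv2.imwrite("pics/topd.png",cv2.resize(t[150:240,265:395],None,fx=6,fy=6,interpolation=cv2.INTER_CUBIC))
E
```

```text
scene red [(0.59, [272.0, 182.0, 23.0, 27.0], 510)]
scene blue [(0.71, [297.0, 191.0, 26.0, 32.0], 687), (0.61, [303.0, 277.0, 27.0, 34.0], 722)]
scene purple [(0.81, [243.0, 195.0, 27.0, 32.0], 588)]
scene orange [(0.93, [303.0, 277.0, 26.0, 34.0], 659)]
scene pink [(0.6, [196.0, 140.0, 33.0, 25.0], 558), (0.56, [277.0, 213.0, 21.0, 32.0], 587)]
top red [(0.77, [273.0, 162.0, 19.0, 24.0], 312)]
top blue [(0.55, [303.0, 149.0, 19.0, 25.0], 419)]
top purple [(0.64, [275.0, 194.0, 15.0, 23.0], 293)]
top orange [(0.55, [362.0, 210.0, 26.0, 20.0], 388)]
top pink [(0.66, [306.0, 189.0, 24.0, 18.0], 364)]
```

View pics/topc.png

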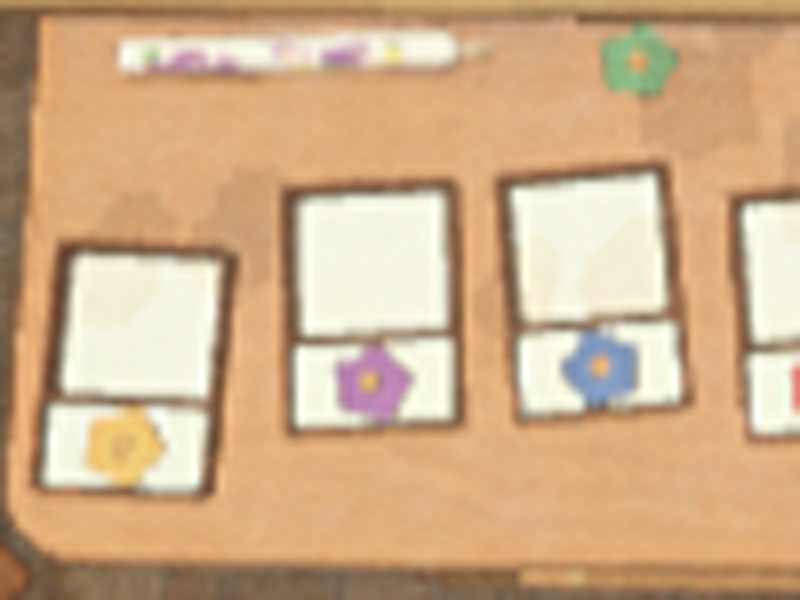

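View pics/topd.png

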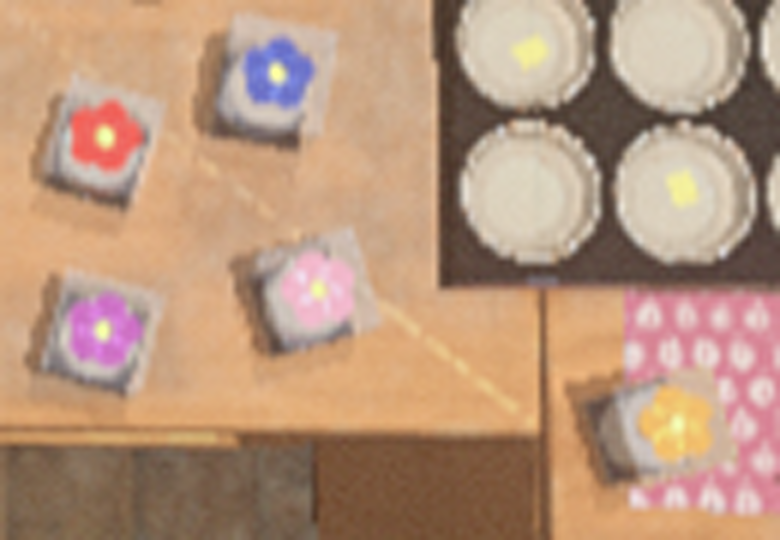

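The crops are clear. Each well's floor is a white square beside its brooch, with a dark divider between them, and the lids and seals show up sharply. I'll fit the wells from the white squares and the candles from the seals (centre) and silhouettes (yaw), then overlay the result.

```bash
cat > m.py <<'E'
from h import *
import pickle
from scipy.spatial.transform import Rotation as R
cams,regs=pickle.load(open("d.pkl","rb"))
H={"red":(0,8),"blue":(108,128),"purple":(138,158),"orange":(14,24),"pink":(160,176)}
G={"red":(.543,-.012),"blue":(.592,-.1),"purple":(.445,-.005),"orange":(.398,-.313),"pink":(.467,-.12)}
W={"red":(.545,.122),"blue":(.548,.212),"purple":(.54,.305),"orange":(.505,.4)}
hand={"red":(85,25),"blue":(105,18),"purple":(101,23),"orange":(87,-27),"pink":(95,-30)}
res={"candle":{},"well":{}}
def seg(n,mask,p):
    u=px(cams[n],p);k,l,s,cc=cv2.connectedComponentsWithStats(mask.astype(np.uint8))
    d=np.linalg.norm(cc-u,axis=1)+1e3*(s[:,4]<20);i=d[1:].argmin()+1
    return l==i,cc[i],s[i,4],u
def box(p,y,a,h):
    c,s=np.cos(y),np.sin(y);q=np.array([[1,1],[-1,1],[-1,-1],[1,-1]])*a/2@np.array([[c,s],[-s,c]])+p[:2]
    return np.array([[*v,z] for z in(0,h) for v in q])
for k in G:
    a,h=(.056,.066) if k=="blue" else (.053,.064)
    est=[]
    for n in cams:
        hsv=cv2.cvtColor(cams[n]["pixels"],cv2.COLOR_RGB2HSV)
        lo,hi=H[k];m=(hsv[...,0]>=lo)&(hsv[...,0]<=hi)&(hsv[...,1]>75)
        if k=="red":m=((hsv[...,0]<=8)|(hsv[...,0]>172))&(hsv[...,1]>130)
        if k=="orange":m&=(hsv[...,2]>200)&(hsv[...,1]>105)
        c=px(cams[n],(*G[k],h));yy,xx=np.mgrid[:384,:512];m&=np.hypot(xx-c[0],yy-c[1])<15
        m=cv2.morphologyEx(m.astype(np.uint8),cv2.MORPH_CLOSE,np.ones((5,5),np.uint8))
        _,cc,s,_=seg(n,m,(*G[k],h));est.append(ray(cams[n],cc,h)[:2]);print(k,n,"seal",np.round(cc,1),s,np.round(est[-1],4))
    p=np.mean(est,0)
    best=[]
    for y in np.radians(np.arange(-45,45,3)):
        t=0
        for n in cams:
            q=np.array([px(cams[n],v) for v in box(p,y,a,h)]);M=np.zeros((384,512),np.uint8)
            cv2.fillConvexPoly(M,cv2.convexHull(np.round(q).astype(np.int32)),1)
            t+=max([(M.astype(bool)&r[2]).sum()/(M.astype(bool)|r[2]).sum() for r in regs[n,k]]+[0])
        best.append((t,np.degrees(y)))
    T=cams["top"];u=px(T,(*p,h));d=ray(T,u+np.array(hand[k])/10,h)-ray(T,u,h);yh=(np.degrees(np.arctan2(d[1],d[0]))+45)%90-45
    print(k,"yaw IoU",[(round(t,2),round(y)) for t,y in sorted(best)[-4:]],"hand",round(yh,1));res["candle"][k]=(*p,yh)
for k in W:
    est=[]
    for n in cams:
        S=4;im=cv2.resize(cams[n]["pixels"],None,fx=S,fy=S,interpolation=cv2.INTER_CUBIC);v=im.min(2)
        u=(px(cams[n],(*W[k],.005))+.5)*S-.5
        m=(v>165).astype(np.uint8);l=cv2.connectedComponents(m,connectivity=4)[1]
        i=l[int(u[1]),int(u[0])]
        ct=max(cv2.findContours((l==i).astype(np.uint8),0,1)[0],key=len)[:,0]
        w=np.array([ray(cams[n],(c+.5)/S-.5,.005)[:2] for c in ct],np.float32)
        (cx,cy),sz,an=cv2.minAreaRect(w*1000);yw=(an+45)%90-45
        est.append((cx/1e3,cy/1e3,yw));print(k,n,"well",np.round(est[-1],4),np.round(sz,1))
    res["well"][k]=tuple(np.mean(est,0))
pickle.dump(res,open("r.pkl","wb"))
im=cv2.resize(cams["top"]["pixels"][140:240,140:395,::-1],None,fx=3,fy=3,interpolation=cv2.INTER_CUBIC)
im2=cv2.resize(cams["scene"]["pixels"][120:320,165:335,::-1],None,fx=3,fy=3,interpolation=cv2.INTER_CUBIC)
def pt(n,v,o):return tuple(int(x) for x in ((px(cams[n],v)-o+.5)*3))
for n,I,o in(("top",im,(140,140)),("scene",im2,(165,120))):
    for k,(x,y,a) in res["candle"].items():
        s,h=(.056,.066) if k=="blue" else (.053,.064)
        b=box((x,y),np.radians(a),s,h)
        for f in(b[:4],b[4:]):cv2.polylines(I,[np.array([pt(n,v,o) for v in f])],True,(0,255,0),1)
    for k,(x,y,a) in res["well"].items():
        cv2.polylines(I,[np.array([pt(n,(*v[:2],.005),o) for v in box((x,y),np.radians(a),.061,0)[:4]])],True,(0,0,255),1)
cv2.imwrite("pics/ovt.png",im);cv2.imwrite("pics/ovs.png",im2)
E
python3 m.py
```

```text
red scene seal [282.5 188.1] 83 [ 0.5482 -0.009 ]
red top seal [281.8 172.1] 93 [ 0.5481 -0.0087]
red yaw IoU [(np.float64(1.74), -15), (np.float64(1.74), -18), (np.float64(1.75), -27), (np.float64(1.76), -21)] hand -15.9
blue scene seal [312.3 200.2] 81 [ 0.5832 -0.1014]
blue top seal [310.7 161.8] 90 [ 0.5827 -0.1015]
blue yaw IoU [(np.float64(1.84), -15), (np.float64(1.84), -9), (np.float64(1.85), -12), (np.float64(1.89), -6)] hand -9.2
purple scene seal [255.9 204.7] 86 [ 0.4434 -0.0078]
purple top seal [281.8 204.5] 105 [ 0.4432 -0.0091]
purple yaw IoU [(np.float64(1.75), -9), (np.float64(1.76), -18), (np.float64(1.77), -12), (np.float64(1.82), -15)] hand -12.1
orange scene seal [320.8 284.2] 262 [ 0.4056 -0.306 ]
orange top seal [377.6 220.3] 111 [ 0.3974 -0.3108]
orange yaw IoU [(np.float64(1.71), 12), (np.float64(1.74), 15), (np.float64(1.74), 18), (np.float64(1.74), 21)] hand 17.7
pink scene seal [288.3 225.2] 100 [ 0.4667 -0.122 ]Traceback (most recent call last):
  File "m.py", line 27, in <module>
    _,cc,s,_=seg(n,m,(*G[k],h));est.append(ray(cams[n],cc,h)[:2]);print(k,n,"seal",np.round(cc,1),s,np.round(est[-1],4))
             ~~~^^^^^^^^^^^^^^^
  File "m.py", line 12, in seg
    d=np.linalg.norm(cc-u,axis=1)+1e3*(s[:,4]<20);i=d[1:].argmin()+1
                                                    ~~~~~~~~~~~~^^
ValueError: attempt to get argmin of an empty sequence
```

```bash
sed -i 's/^    for n in cams:\n        hsv/X/; 0,/^    for n in cams:/s//    for n in (["top"] if k=="orange" else ["scene"] if k=="pink" else cams):/' m.py; python3 m.py
```

```text
red scene seal [282.5 188.1] 83 [ 0.5482 -0.009 ]
red top seal [281.8 172.1] 93 [ 0.5481 -0.0087]
red yaw IoU [(np.float64(1.74), -15), (np.float64(1.74), -18), (np.float64(1.75), -27), (np.float64(1.76), -21)] hand -15.9
blue scene seal [312.3 200.2] 81 [ 0.5832 -0.1014]
blue top seal [310.7 161.8] 90 [ 0.5827 -0.1015]
blue yaw IoU [(np.float64(1.84), -15), (np.float64(1.84), -9), (np.float64(1.85), -12), (np.float64(1.89), -6)] hand -9.2
purple scene seal [255.9 204.7] 86 [ 0.4434 -0.0078]
purple top seal [281.8 204.5] 105 [ 0.4432 -0.0091]
purple yaw IoU [(np.float64(1.75), -9), (np.float64(1.76), -18), (np.float64(1.77), -12), (np.float64(1.82), -15)] hand -12.1
orange top seal [377.6 220.3] 111 [ 0.3974 -0.3108]
orange yaw IoU [(np.float64(1.73), 21), (np.float64(1.74), 12), (np.float64(1.76), 18), (np.float64(1.77), 15)] hand 17.7
pink scene seal [288.3 225.2] 100 [ 0.4667 -0.122 ]
pink yaw IoU [(np.float64(1.8), 15), (np.float64(1.81), 12), (np.float64(1.81), 18), (np.float64(1.81), 21)] hand 18.3
red scene well [0.5331 0.1251 5.271 ] [55.8 57.1]
red top well [0.5303 0.1217 5.6126] [62.9 61.6]
blue scene well [0.5414 0.2233 7.9119] [55.1 55.3]
blue top well [0.5375 0.2188 7.1074] [62.9 61.2]
purple scene well [0.5332 0.3151 3.8934] [56.2 54.4]
purple top well [0.5295 0.3096 3.8107] [62.5 61.5]
orange scene well [ 0.503   0.4114 -4.5532] [51.4 57.4]
orange top well [ 0.4998  0.4055 -2.0612] [61.4 62.3]
```

View pics/ovt.png

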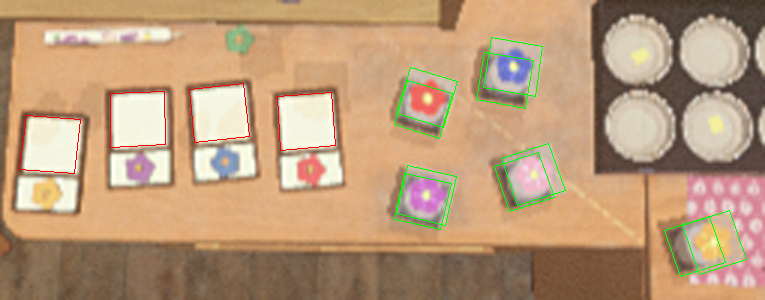

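View pics/ovs.png

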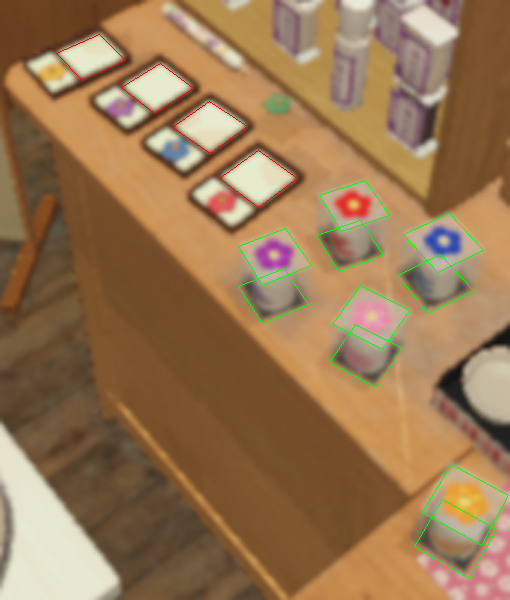

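The overlays match in both views: the candle boxes sit on their lids and bases, and the well squares on the white floors. The scene camera's well fits are shrunk by rim occlusion, so I'll use the top-camera values for the wells. Red goes first.

```bash
cat > p.py <<'E'
from h import *
import sys,pickle
from scipy.spatial.transform import Rotation as R
C={k:v for k,v in pickle.load(open("r.pkl","rb"))["candle"].items()}
W={"red":(.5303,.1217,5.5),"blue":(.5375,.2188,6.5),"purple":(.5295,.3096,3.2),"orange":(.4998,.4055,-4.5)}
G=.045; HI=.26
def rot(a):return (R.from_euler("z",a,degrees=True)*R.from_euler("x",180,degrees=True)).as_rotvec()
def base(x,y,a):   # choose the half turn nearest the present tool yaw
    cur=R.from_rotvec(manip.observe()["ee_rot"])
    return min((rot(a),rot(a+180)),key=lambda r:(cur.inv()*R.from_rotvec(r)).magnitude())
def move(k):
    x,y,a=C[k];r=base(x,y,a);z=G+.061
    manip.movel((x,y,HI),r,speed=.35)
    manip.movel((x,y,z),speed=.2)
    manip.grab(20);o=manip.observe();print(k,"grip width",round(o["width"],4),o["grip_force"],o["time_s"])
    manip.movel((x,y,HI),speed=.2)
    x,y,a=W[k]
    manip.movel((x,y,HI),base(x,y,a),speed=.3)
    o=manip.observe();print("carry width",round(o["width"],4),np.round(o["ft_force"],2))
    manip.movel((x,y,z+.022),speed=.2)
    s=manip.movel((x,y,z+.003),speed=.03,stop_force=6)
    o=manip.observe();print("down",s,"bottom-floor mm",round(1e3*(o["position"][2]-z-.005),1),np.round(o["ft_force"],1))
    manip.open();manip.movel((x,y,HI),speed=.2);print("t",manip.observe()["time_s"])
if __name__=="__main__":
    for k in sys.argv[1:]:move(k)
    for n in("top",):
        c=manip.read_camera(n)["pixels"][130:240,140:340,::-1]
        cv2.imwrite(f"pics/after_{sys.argv[-1]}.png",cv2.resize(c,None,fx=4,fy=4,interpolation=cv2.INTER_CUBIC))
E
python3 p.py red
```

```text
red grip width 0.052 19.99330312013626 5.5333
carry width 0.0521 [-0.07 -1.31 -1.27]
down True bottom-floor mm -0.1 [-0.5  0.3  2.6]
t 10.025
```

View pics/after_red.png

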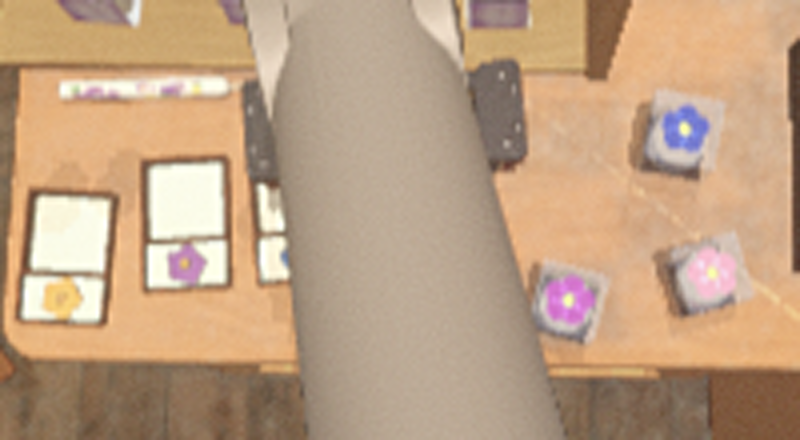

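The arm hides the red tray in this picture, but the force stop came 0.1 mm from the floor height, so red is seated. Next are purple, orange and blue.

```bash
python3 p.py purple && python3 p.py orange && python3 p.py blue; python3 - <<'E'
from h import *
manip.movel((.45,-.30,.30),speed=.3)
for n,(a,b,c,d) in{"top":(140,230,140,340),"scene":(125,250,165,335)}.items():
    cam=manip.read_camera(n)
    cv2.imwrite(f"pics/fin_{n}.png",cv2.resize(cam["pixels"][a:b,c:d,::-1],None,fx=4,fy=4,interpolation=cv2.INTER_CUBIC))
    W={"red":(.5303,.1217),"blue":(.5375,.2188),"purple":(.5295,.3096),"orange":(.4998,.4055)}
    for k in W:
        u=px(cam,(*W[k],.071 if k=="blue" else .069));print(n,k,"expected seal in crop",np.round((u-[c,a]+.5)*4))
E
```

```text
purple grip width 0.0525 19.68696266412735 12.2333
carry width 0.0523 [ 0.82 -0.68 -1.19]
down True bottom-floor mm 0.0 [0.5 0.1 4.3]
t 17.3917
orange grip width 0.0521 19.825176894664764 20.9583
carry width 0.0523 [ 0.09  0.55 -0.68]
down True bottom-floor mm 0.0 [-0.1  0.2  4.4]
t 27.425
blue grip width 0.0557 19.970510601997375 30.6083
carry width 0.0554 [ 0.46 -0.37 -0.59]
down True bottom-floor mm 0.0 [-0.7 -1.   3.8]
t 35.7
top red expected seal in crop [406. 149.]
top blue expected seal in crop [284. 138.]
top purple expected seal in crop [170. 146.]
top orange expected seal in crop [ 47. 181.]
scene red expected seal in crop [345. 165.]
scene blue expected seal in crop [278.  95.]
scene purple expected seal in crop [206.  45.]
scene orange expected seal in crop [114.   3.]
```

View pics/fin_top.png

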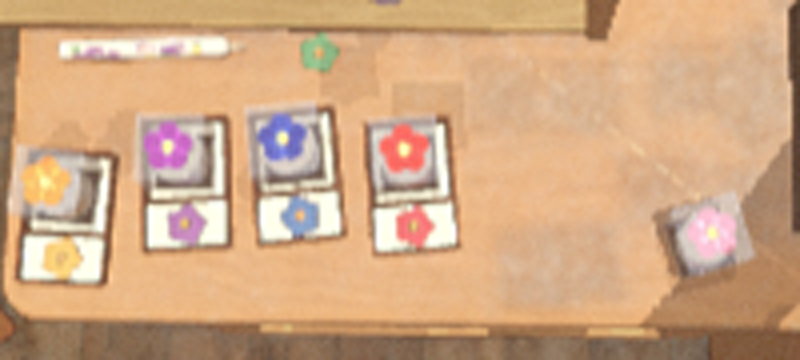

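View pics/fin_scene.png

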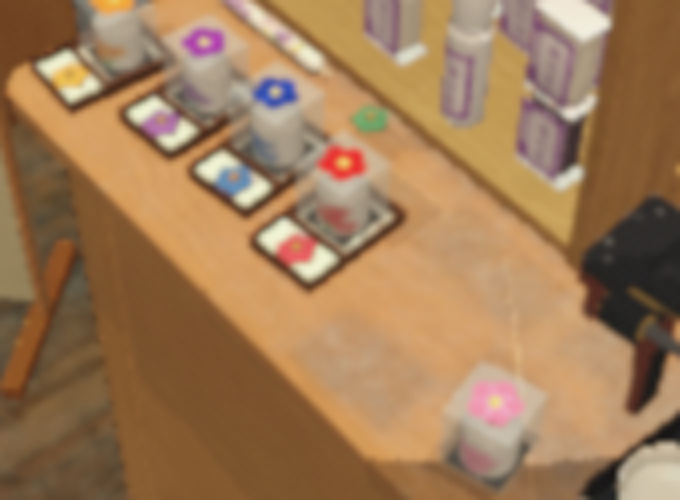

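All four candles stand upright in the trays of their own colour. The seals in the top crop are at red (405,149), blue (283,138), purple (168,147) and orange (46,182), each within 2 crop pixels (about 2 mm) of where they should be. Pink hasn't moved, and the gripper is clear.

```bash
python3 -c "
from workcell import manip
print(manip.finish_job())"
```

```text
the job is handed in; nothing more can be done
None
```

The job is handed in at about 40 s of the 125 s allowed: the red, blue, purple and orange candles are upright and flat in their matching wells, about 2 mm or less off centre in the last pictures, and the pink candle was left alone; the judge's verdict was not shown.

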